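# Clip the banding wheel spindle

## Task

Press the big orange spring clip sideways into the groove of the upright steel spindle on the green banding-wheel base, until it snaps fully home round the spindle and lies level in the groove, then let go of it. Leave the small blue clip where it lies.

Things in the scene. Friction and masses are not known exactly. Their poses are not given: they have to be found in the camera images.
- clip_bore (a point): Bore centre of the loose big orange spring clip (45 g), 4 mm above its underside. Flat C, 8 mm thick, bore 23 mm wide. Own +x points out of the open mouth, +z up, +y to the left jaw. Throat 16 mm wide, 10 mm ahead of the centre; lips flare to 40 mm (56 over all) 26 mm ahead. Pushed along +x onto the spindle, the jaws spring open at 5 to 15 N, snap round it and stay.
- clip_grip (a point): Point to grip the big orange clip, inside its upright finger lug: 36 mm behind (-x of) the bore's centre and 24 mm above the clip's underside. The lug is 14 mm wide (along the clip's y), 26 mm long (along x) and 40 mm high from the underside. Axes as clip_bore. Grip it firmly across its width, from above.
- groove (a point): Centre of the spindle's groove on its upright axis, 71 mm above the table. Groove 22 mm in diameter, 22 mm high, open all round: the clip may enter from any side. Below: dark steel washer 68 mm across, flat top at 60 mm, where the clip comes to rest. Above: steel end 32 mm across, chamfered from 82 to 86, top at 95 mm. Green foot 136 mm across, 17 mm high, fixed.
- small_clip_bore (a point): Bore centre of the small blue clip, 4 mm above the table: same form, same axes, same lug, but bore 13 mm and throat 8 mm, too small for the spindle. Leave it alone. The two clips may lie in either place.
Mind the look-alikes: they are no part of the job. Leave any red look-alike of the part that bears clip_bore alone.

How it is judged:
By the outcome, as a careful person would: the job done as asked, in the order asked, and still so for the second after the job is handed in, with the robot touching nothing.
It also fails if it takes over 38 s, if anything falls off the work surface, if the arm or the gripper's body presses on something with over 40 N, if the wrist force passes 120 N, or if a joint passes its speed limit or range.

## Robot

A 6-joint arm with a two-finger parallel gripper is mounted at the origin on a cart in front of the work surface, level with it; the furniture and walls round the work are solid. World frame = base frame: x ahead of the robot, y to its left, z up, the work surface at z = 0. Lengths are in mm, angles in rad, forces in N, time in s.
With the tool pointing down it reaches from about 350 to 875 mm from the base axis. Payload 4.2 kg.
Tool frame: the origin (TCP) lies at the very end of the fingers, on their centre line; the grasp point (between the pads) lies arm.grip_depth behind it (arm.grip_depth is the distance from the TCP to the grasp point, in mm); z points along the fingers, y is the direction in which the jaws open and shut (so a half turn about z gives the same grasp; the last joint's range is limited). The gripper opens to 85 mm and grips with 20 to 120 N. Pads are 22 mm wide; open, the fingers measure 114 mm over their backs; the gripper's body (76 mm by 85 mm) begins 54 mm behind the grasp point. The pads swing forward as they close: fully open they stand 13 mm farther back than shut.
Start: joints at [-0.899, 0.385, 0.008, 0, -1.194, -0.259], TCP at [250.747, -572.473, 231.312] pointing down, gripper open.
Joint ranges: [-3.14, 3.14], [-1.21, 2.06], [-1.07, 1.41], [-3.16, 2.05], [-2.99, -0.16], [-3.1, 3.1]. Speed limits (rad/s): [2.79, 2.79, 3.14, 3.14, 3.14, 3.14].

## Interface

Orientations are given as a unit quaternion [x, y, z, w].
In Python, from bench import arm, optics, workorder gives the robot as it stands. The module is installed in compiled form; this text tells all that it offers.
- The arm moves only by the tool play_rows, never from a script. Its arguments are lists of equal length, an entry for each row: "travel": the shift along the tool's x, y, z in m, a list of three; "rotation": the turn, a rotation vector about the tool's x, y, z in rad, a list of three; "grip": the opening, from 0 (shut) to 1 (fully open). In form: {"travel": [[x, y, z], ...], "rotation": [[rx, ry, rz], ...], "grip": [grip, ...]}. A call has 1 to 12 rows; each row shifts and turns the commanded pose from where the row before left it, along the tool's axes as they then stand; what a row does not reach is not made up. A row lasts 1/12 s, in which the tool goes at most 41.7 mm and 7.16 degrees, less where a joint would pass 70% of its speed; a pose out of reach is approached as far as the arm can. A call is refused whole if a number of a shift passes 0.0417 or a number of a turn 0.125, either way. A call with a gripper value outside its range is refused whole. The fingers move at their own pace and stop on an object; the grip force is fixed at half the most. Time passes only in rows, so rows that do not move let the fingers close. It gives the time, the measured TCP pose, the force and the opening at its end, in the units of the state.
- arm.read_state(): the state, without advancing time (a new reading comes with each control period).
- optics.get_image(name): name is "scene" or "top" or "wrist"; returns a dict with "image" (420x560x3 uint8, blue, green, red), "depth" (420x560 float32, mm along the optical axis (not along the pixel's ray), 0 where there is no reading), "camera_matrix" (3x3 intrinsics, pixels), "k1" (the pictures are not rectified: a ray, as slopes to the right and down, at radius r is drawn at 1 + k1 r^2 times it, then the intrinsics apply), "R" (3x3) and "t" (3): a world point X has camera coordinates R X + t; the wrist camera has in their place "hand_eye" (4x4, takes a point from camera to tool coordinates, whose origin is the TCP and whose axes are the flange's). Camera axes: x right, y down, z forward; pixel columns grow to the right and rows downward; lengths in mm; the calibration is good to about 2 mm. A picture is of the moment at which its call begins: read the wrist's pose just before it.
- workorder.job_done(): hands the job in, once; it reports no verdict.
The state is a dict: "clock": time; "joints": joint angles; "joint_vel": joint speeds; "joint_efforts": joint torques, N m; "position": TCP position; "ee_rot": TCP orientation; "contact_force": force on the tool from outside, world axes, zero at the start; "wrist_torque": the same for the moment, N m; "gripper_width": finger opening in mm.
Only numpy, scipy, OpenCV 4.12 (cv2) and the standard library are available. Lean on these libraries where they do the work, as an engineer would, in place of code of your own. Each camera call takes 0.05 s, during which the arm holds its last target. There are 200 camera calls.

## Working session

There is one attempt and no reset: what is moved stays moved. The work goes in short steps, Python scripts to look and compute and a tool call to move; the robot and the scene stay as the last step left them, time stands still between calls to the robot, and variables do not carry over. Pictures are saved under pics/ and viewed, about 8 in all and at most 12, crops included, and the job is handed in when it is done.

Besides the shell and the picture viewer there is one more tool, called after "Call:" as name(argument=value, ...) on one line, values as JSON. play_rows: Moves the arm, as the interface text tells. Its arguments: {"type":"object","properties":{"travel":{"type":"array","items":{"type":"array","items":{"type":"number"}}},"rotation":{"type":"array","items":{"type":"array","items":{"type":"number"}}},"grip":{"type":"array","items":{"type":"number"}}},"required":["travel","rotation","grip"]}

```bash
mkdir -p pics; cat > h.py <<'E'
import numpy as np, cv2
from scipy.spatial.transform import Rotation as Ro
from bench import arm, optics, workorder
def shot(n):
    s=arm.read_state(); d=optics.get_image(n); d['s']=s
    if 'hand_eye' in d:
        H=np.array(d['hand_eye']); T=np.eye(4); T[:3,:3]=Ro.from_quat(s['ee_rot']).as_matrix(); T[:3,3]=s['position']
        W=T@H; d['C']=W[:3,3]; d['Rw']=W[:3,:3]
    else:
        R=np.array(d['R']); d['Rw']=R.T; d['C']=-R.T@np.array(d['t'])
    return d
def slopes(d,uv):
    K=np.array(d['camera_matrix'],float); k=float(d['k1'])
    return cv2.undistortPoints(np.array(uv,float).reshape(-1,1,2),K,np.array([k,0,0,0.])).reshape(-1,2)
def onz(d,uv,z):
    s=slopes(d,uv); r=np.c_[s,np.ones(len(s))]@d['Rw'].T
    return d['C']+r*((z-d['C'][2])/r[:,2:3])
def cloud(d):
    h,w=d['depth'].shape; v,u=np.mgrid[:h,:w]; s=slopes(d,np.c_[u.ravel(),v.ravel()])
    z=d['depth'].ravel()[:,None]
    return (np.c_[s,np.ones(len(s))]*z@d['Rw'].T+d['C']).reshape(h,w,3)
def pix(d,X):
    c=(np.atleast_2d(X)-d['C'])@d['Rw']; K=np.array(d['camera_matrix'],float)
    return cv2.projectPoints(c,np.zeros(3),np.zeros(3),K,np.array([d['k1'],0,0,0.]))[0].reshape(-1,2)
E
python3 - <<'E'
from h import *
s=arm.read_state();print(s, arm.grip_depth)
for n in('scene','top'):
    d=shot(n);cv2.imwrite(f'pics/{n}0.png',d['image']);print(n,d['C'],d['Rw'].round(2).tolist(),d['k1'])
E
```

```text
{'clock': 0.0, 'joints': array([-8.99406942e-01,  3.85543786e-01,  6.61673432e-03, -4.85200568e-04,
       -1.19401347e+00, -2.58588205e-01]), 'joint_vel': array([-0.00056   ,  0.00026266, -0.0020535 , -0.0004332 , -0.00017586,
        0.00095096]), 'joint_efforts': array([-1.44280248e-04, -3.92287016e+01,  1.88402957e+01,  4.18639988e+00,
       -4.59456991e-03, -1.48598343e-05]), 'position': array([ 250.50332356, -571.95613781,  230.22779248]), 'ee_rot': array([-2.04850496e-01,  9.78792661e-01,  1.05937991e-03, -2.79195865e-04]), 'contact_force': array([0.51506144, 0.04169779, 0.40997129]), 'wrist_torque': array([ 0.00963839, -0.01477788,  0.00227104]), 'gripper_width': 85.38002512784831} 18.700000000000003
scene [124.52495854 639.33601972 445.98666899] [[-0.85, -0.23, 0.47], [-0.53, 0.35, -0.77], [0.01, -0.91, -0.42]] -0.05042181957661097
top [468.2171283  -74.3837448  946.83993194] [[-0.01, -0.99, 0.1], [-1.0, 0.01, 0.03], [-0.03, -0.1, -0.99]] -0.016811430171035476
```

View pics/top0.png

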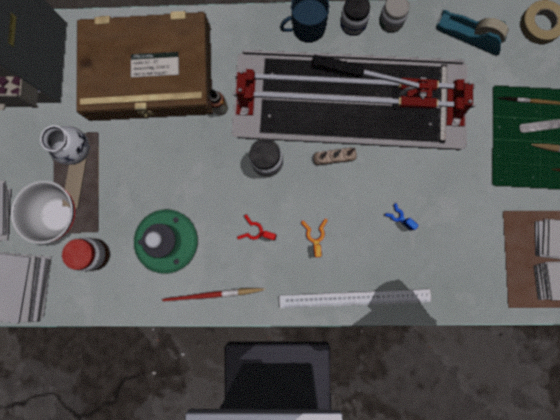

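View pics/scene0.png

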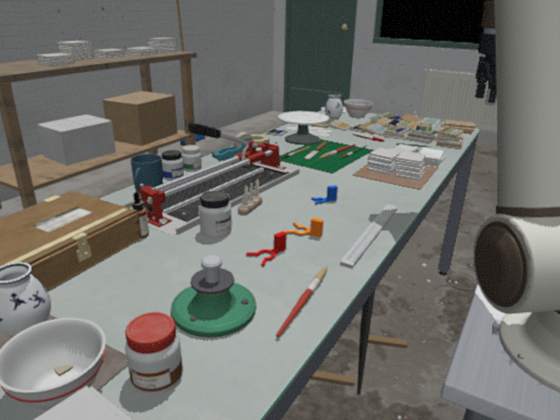

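The top view shows the orange clip at about (315,237) with its mouth up (+x world) and its lug at (318,252). The red look-alike is at (258,230), the blue clip at (402,217) and the spindle at (155,240) on the green foot. The scene view agrees with this layout.

```bash
python3 - <<'E'
from h import *
d=shot('top');hsv=cv2.cvtColor(d['image'],cv2.COLOR_BGR2HSV);P=cloud(d)
m=cv2.inRange(hsv,(8,130,90),(22,255,255)); m[:180]=0;m[270:]=0;m[:,:285]=0;m[:,345:]=0
ys,xs=np.nonzero(m);print('orange',len(xs),xs.min(),xs.max(),ys.min(),ys.max())
p=P[ys,xs]; z=p[:,2];print('z pct',np.percentile(z,[2,25,50,75,98]).round(1))
lug=z>28;print('lug',lug.sum(),p[lug].mean(0).round(1),p[lug].min(0).round(1),p[lug].max(0).round(1))
u=np.c_[xs,ys][lug];print('lug mask on z=40',onz(d,[u.mean(0)],40).round(1))
fl=z<18;q=onz(d,np.c_[xs,ys][fl],8)
for x in range(int(q[:,0].min()),int(q[:,0].max())+1,3):
    k=abs(q[:,0]-x)<1.6
    if k.any():
        yy=np.sort(q[k,1]); print(x,yy.round(0).tolist())
# spindle
g=cv2.inRange(hsv,(65,100,40),(90,255,255));g[:, :120]=0;g[:,210:]=0;g[:195]=0;g[285:]=0
c=max(cv2.findContours(g,0,1)[0],key=cv2.contourArea);w=onz(d,c.reshape(-1,2),10);print('foot',cv2.minEnclosingCircle(w[:,:2].astype(np.float32)))
e=onz(d,c.reshape(-1,2),17);print('foot17',cv2.fitEllipse(e[:,:2].astype(np.float32)))
R=P[200:280,125:205].reshape(-1,3)
for lo,hi in((88,102),(55,68)):
    k=(R[:,2]>lo)&(R[:,2]<hi);print(lo,k.sum(),np.median(R[k],0).round(1),R[k].min(0).round(1),R[k].max(0).round(1))
img=d['image'][195:285,120:345];cv2.imwrite('pics/crop1.png',cv2.resize(img,None,fx=3.5,fy=3.5,interpolation=cv2.INTER_CUBIC))
E
```

```text
orange 273 302 326 219 256
z pct [ 2.7  6.4  7.9 37.  41.5]
lug 81 [ 478.6 -114.2   50.3] [ 467.5 -121.    33.6] [489.6 -74.4 946.8]
lug mask on z=40 [[ 479.2 -114.8   40. ]]
492 [-118.0, -116.0, -114.0, -112.0, -110.0]
495 [-118.0, -118.0, -116.0, -116.0, -114.0, -114.0, -112.0, -112.0, -110.0, -110.0, -108.0, -108.0]
498 [-121.0, -118.0, -116.0, -116.0, -114.0, -114.0, -112.0, -112.0, -110.0, -110.0, -108.0, -108.0, -106.0, -104.0]
501 [-125.0, -123.0, -123.0, -121.0, -121.0, -119.0, -116.0, -114.0, -112.0, -110.0, -108.0, -106.0, -104.0, -102.0]
504 [-127.0, -125.0, -125.0, -123.0, -123.0, -121.0, -121.0, -119.0, -119.0, -116.0, -114.0, -112.0, -110.0, -108.0, -106.0, -104.0, -104.0, -102.0, -102.0, -100.0, -100.0, -98.0]
507 [-127.0, -125.0, -123.0, -121.0, -102.0, -100.0, -98.0, -96.0]
510 [-129.0, -129.0, -127.0, -127.0, -125.0, -125.0, -123.0, -102.0, -100.0, -100.0, -98.0, -98.0, -96.0, -96.0]
513 [-129.0, -127.0, -125.0, -100.0, -98.0, -96.0]
516 [-129.0, -127.0, -127.0, -125.0, -125.0, -100.0, -100.0, -98.0, -98.0, -96.0, -96.0]
519 [-129.0, -127.0, -125.0, -123.0, -100.0, 
[... 363 characters left out ...]
0, -125.0, -123.0, -123.0, -98.0, -96.0, -96.0, -94.0, -94.0, -92.0, -92.0, -90.0, -90.0, -88.0]
534 [-132.0, -130.0, -127.0, -125.0, -94.0, -92.0, -90.0, -88.0, -86.0]
537 [-134.0, -134.0, -132.0, -132.0, -130.0, -130.0, -127.0, -127.0, -92.0, -90.0, -90.0, -88.0, -88.0, -86.0, -86.0]
540 [-136.0, -134.0, -132.0, -130.0, -88.0, -86.0, -86.0]
543 [-136.0, -136.0, -134.0, -134.0, -132.0]
foot ((501.8432312011719, 201.57020568847656), 66.02869415283203)
foot17 ((501.6387634277344, 199.28201293945312), (127.36306762695312, 128.89056396484375), 1.2705334424972534)
88 201 [500.7 200.5  94.1] [485.5 186.8  88.1] [516.1 216.9  98.1]
55 667 [499.8 195.   59.5] [468.2 168.7  55.1] [534.  234.   67.8]
```

View pics/crop1.png

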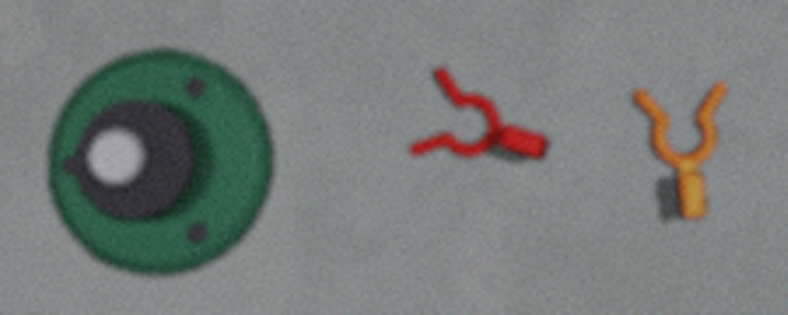

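```bash
cat >> h.py <<'E'
def to(x,y,z,yaw):
    "tool shift (m) and turn to a TCP pose pointing down, tool y along clip y (yaw = clip +x heading)"
    s=arm.read_state();R=Ro.from_quat(s['ee_rot'])
    c,n=np.cos(yaw),np.sin(yaw); T=Ro.from_matrix(np.array([[-c,-n,0],[-n,c,0],[0,0,-1]]).T@np.eye(3) if 0 else np.c_[[-c,-n,0],[-n,c,0],[0,0,-1]])
    rv=(R.inv()*T).as_rotvec(); v=np.array([x,y,z])-s['position']
    print('pos',s['position'].round(1),'turn',rv.round(4),'shift in old axes m',(R.inv().apply(v)/1000).round(4),'in turned axes',(T.inv().apply(v)/1000).round(4))
E
python3 -c "
from h import *
to(479,-114.7,150,0.06)"
```

```text
pos [ 250.5 -572.1  230.4] turn [ 0.0017 -0.0004  0.3527] shift in old axes m [-0.3927  0.3272  0.081 ] in turned axes [-0.2555  0.4429  0.0804]
```

Call:
play_rows(travel=[[0, 0, 0], [0, 0, 0], [0, 0, 0], [-0.017, 0.0295, 0], [-0.017, 0.0295, 0], [-0.017, 0.0295, 0], [-0.017, 0.0295, 0], [-0.017, 0.0295, 0], [-0.017, 0.0295, 0], [-0.017, 0.0295, 0], [-0.017, 0.0295, 0], [-0.017, 0.0295, 0]], rotation=[[0, 0, 0.1176], [0, 0, 0.1176], [0, 0, 0.1176], [0, 0, 0], [0, 0, 0], [0, 0, 0], [0, 0, 0], [0, 0, 0], [0, 0, 0], [0, 0, 0], [0, 0, 0], [0, 0, 0]], grip=[1, 1, 1, 1, 1, 1, 1, 1, 1, 1, 1, 1])

```text
clock: 1.15
position: [387.8, -296.6, 231.2]
ee_rot: [-0.03, 1.0, 0.0, -0.0]
contact_force: [0.3, -0.8, -0.2]
gripper_width: 85.2
```

Call:
play_rows(travel=[[-0.017, 0.0295, 0.013], [-0.017, 0.0295, 0.013], [-0.017, 0.0295, 0.013], [-0.017, 0.0295, 0.013], [-0.017, 0.0295, 0.013], [-0.017, 0.0295, 0.013], [0, 0, 0], [0, 0, 0]], rotation=[[0, 0, 0], [0, 0, 0], [0, 0, 0], [0, 0, 0], [0, 0, 0], [0, 0, 0], [0, 0, 0], [0, 0, 0]], grip=[1, 1, 1, 1, 1, 1, 1, 1])

```text
clock: 1.82
position: [478.8, -114.0, 152.3]
ee_rot: [-0.032, 0.999, -0.0, -0.001]
contact_force: [0.3, -0.8, 0.9]
gripper_width: 85.5
```

```bash
python3 - <<'E'
from h import *
to(479,-114.7,5.3,0.06)
d=shot('wrist');hsv=cv2.cvtColor(d['image'],cv2.COLOR_BGR2HSV);P=cloud(d)
cv2.imwrite('pics/w1.png',d['image'])
m=cv2.inRange(hsv,(8,130,90),(24,255,255))
n,l,st,ce=cv2.connectedComponentsWithStats(m)
i=1+np.argmax(st[1:,4]);print(st[i],ce[i]);ys,xs=np.nonzero(l==i);p=P[ys,xs];z=p[:,2];ok=d['depth'][ys,xs]>0
t=ok&(z>35)&(z<46);uv=np.c_[xs,ys]
if t.any():
    q=onz(d,uv[t],40);print('top',cv2.minAreaRect(q[:,:2].astype(np.float32)),q.mean(0).round(1),np.median(z[t]))
f=ok&(z>4)&(z<12);q=onz(d,uv[f],8);print('flat z',np.median(z[f]))
for x in range(int(q[:,0].min()),int(q[:,0].max())+1,4):
    k=abs(q[:,0]-x)<.6
    if k.any():
        a=np.sort(q[k,1]);g=np.argmax(np.diff(a));print(x,a[0].round(1),a[g].round(1),a[g+1].round(1),a[-1].round(1),'mid',((a[0]+a[-1])/2).round(1))
E
```

```text
pos [ 478.8 -114.   152.3] turn [ 0.     -0.0025  0.0032] shift in old axes m [-0.0006 -0.0007  0.147 ] in turned axes [-0.0002 -0.0007  0.147 ]
[ 254  187   57   71 1302] [281.05299539 222.24270353]
top ((475.8664245605469, -115.60000610351562), (24.447708129882812, 13.578339576721191), 4.000364303588867) [ 475.7 -115.6   40. ] 38.68260452339035
flat z 6.310918096952918Traceback (most recent call last):
  File "<stdin>", line 15, in <module>
    return _wrapfunc(a, 'argmax', axis=axis, out=out, **kwds)
    return bound(*args, **kwds)
ValueError: attempt to get argmax of an empty sequence
```

View pics/w1.png

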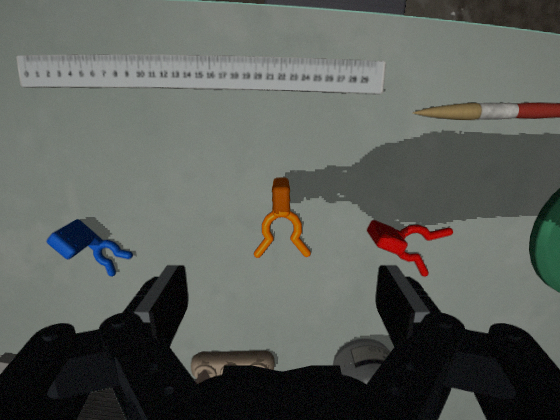

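The wrist view shows the orange clip alone below the gripper. Its lug is at (281,190), its mouth points down in the picture, and both neighbours are clear of the fingers. The lug top measures (475.9,-115.6) here against (479.2,-114.8) from the top camera, so I'll take the mean and descend to grip.

Call:
play_rows(travel=[[0.001, -0.001, 0.03], [0, 0, 0.036], [0, 0, 0.036], [0, 0, 0.03], [0, 0, 0.0143], [0, 0, 0], [0, 0, 0], [0, 0, 0], [0, 0, 0], [0, 0, 0], [0, 0, 0], [0, 0, 0]], rotation=[[0, 0, 0], [0, 0, 0], [0, 0, 0], [0, 0, 0], [0, 0, 0], [0, 0, 0], [0, 0, 0], [0, 0, 0], [0, 0, 0], [0, 0, 0], [0, 0, 0], [0, 0, 0]], grip=[1, 1, 1, 1, 1, 1, 0, 0, 0, 0, 0, 0])

```text
clock: 2.87
position: [478.4, -116.5, 8.0]
ee_rot: [-0.03, 1.0, 0.0, 0.001]
contact_force: [-3.9, -0.2, 11.6]
gripper_width: 13.2
```

Call:
play_rows(travel=[[0, 0, 0], [0, 0, 0], [0, 0, 0], [0, 0, 0], [0, 0, 0], [0, 0, 0]], rotation=[[0, 0, 0], [0, 0, 0], [0, 0, 0], [0, 0, 0], [0, 0, 0], [0, 0, 0]], grip=[0, 0, 0, 0, 0, 0])

```text
clock: 3.37
position: [478.5, -116.5, 8.0]
ee_rot: [-0.03, 1.0, -0.0, 0.001]
contact_force: [-1.4, 0.4, 5.8]
gripper_width: 13.2
```

Call:
play_rows(travel=[[0, 0, -0.015], [0, 0, -0.03], [0, 0, -0.036], [0, 0, -0.031], [0.0064, 0.0322, 0], [0.0064, 0.0322, 0], [0.0064, 0.0322, 0], [0.0064, 0.0322, 0], [0.0064, 0.0322, 0], [0.0064, 0.0322, 0], [0.0064, 0.0322, 0], [0.0064, 0.0322, 0]], rotation=[[0, 0, 0], [0, 0, 0], [0, 0, 0], [0, 0, 0], [0, 0, 0], [0, 0, 0], [0, 0, 0], [0, 0, 0], [0, 0, 0], [0, 0, 0], [0, 0, 0], [0, 0, 0]], grip=[0, 0, 0, 0, 0, 0, 0, 0, 0, 0, 0, 0])

```text
clock: 4.37
position: [410.3, 138.9, 119.1]
ee_rot: [-0.03, 1.0, 0.0, -0.0]
contact_force: [1.7, -0.5, 0.2]
gripper_width: 13.1
```

Call:
play_rows(travel=[[0.0064, 0.0322, 0], [0.0064, 0.0322, 0], [0, 0, 0], [0, 0, 0], [0, 0, 0]], rotation=[[0, 0, 0], [0, 0, 0], [0, 0, 0], [0, 0, 0], [0, 0, 0]], grip=[0, 0, 0, 0, 0])

```text
clock: 4.78
position: [394.1, 200.8, 118.8]
ee_rot: [-0.03, 1.0, -0.0, -0.0]
contact_force: [0.8, -0.2, -0.5]
gripper_width: 13.2
```

```bash
python3 - <<'E'
from h import *
print(arm.read_state()['position'],arm.read_state()['contact_force'])
w=shot('wrist');t=shot('top');s=shot('scene')
cv2.imwrite('pics/m1.png',cv2.resize(np.vstack([np.hstack([w['image'],t['image']]),np.hstack([s['image'],0*s['image']])]),None,fx=.7,fy=.7)[:,:])
a=pix(s,[501,201,71])[0].astype(int);print('scene groove px',a)
c=s['image'][max(a[1]-70,0):a[1]+60,max(a[0]-80,0):a[0]+100]
c=cv2.resize(c,(540,390),interpolation=cv2.INTER_CUBIC)
cv2.imwrite('pics/m2.png',cv2.resize(np.hstack([c,cv2.resize(w['image'],(520,390))]),(800,294)))
np.savez('m.npz',w=w['image'])
E
```

```text
[394.09897398 200.79970841 118.76745869] [ 0.79237788 -0.17443437 -0.47638479]
scene groove px [212 272]
```

View pics/m1.png

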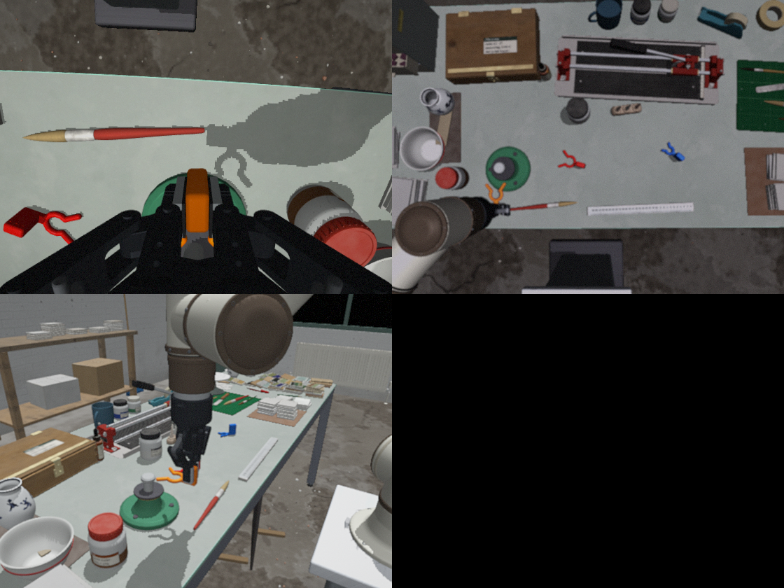

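The clip is held. In the top panel the jaws show just short of the washer with the mouth towards the spindle, and the scene panel shows them from the left side. The next step measures the jaws' position and level relative to the spindle.

```bash
python3 - <<'E'
from h import *
for n in('top','scene'):
    d=shot(n);hsv=cv2.cvtColor(d['image'],cv2.COLOR_BGR2HSV);P=cloud(d)
    m=cv2.inRange(hsv,(6,120,70),(24,255,255))
    near=(abs(P[...,0]-435)<70)&(abs(P[...,1]-201)<50)&(P[...,2]>90)&(P[...,2]<190)
    m=(m>0)&near;p=P[m];print(n,m.sum(),'min',p.min(0).round(1),'max',p.max(0).round(1))
    for lo in range(385,480,6):
        q=p[(p[:,0]>=lo)&(p[:,0]<lo+6)]
        if len(q): print(lo,len(q),'z med/min/max',np.median(q[:,2]).round(1),q[:,2].min().round(1),q[:,2].max().round(1),'y',np.unique(q[:,1].round(0)).tolist())
    k=(abs(P[...,0]-501)<25)&(abs(P[...,1]-201)<25)&(P[...,2]>86)&(P[...,2]<105);q=P[k];print('spindle',k.sum(),q.mean(0).round(1),q.min(0).round(1),q.max(0).round(1))
    k=(np.hypot(P[...,0]-501,P[...,1]-201)<36)&(abs(P[...,2]-60)<4);print('washer z',k.sum(),np.median(P[k],0).round(1),P[k].min(0).round(1),P[k].max(0).round(1))
    a=pix(d,[[460,201,95]])[0].astype(int);c=d['image'][a[1]-50:a[1]+50,a[0]-65:a[0]+65];cv2.imwrite(f'pics/c_{n}.png',cv2.resize(c,(400,308),interpolation=cv2.INTER_CUBIC));print(a)
cv2.imwrite('pics/c2.png',np.hstack([cv2.imread('pics/c_top.png'),cv2.imread('pics/c_scene.png')]))
E
```

```text
top 252 min [408.4 175.7 113.2] max [460.9 227.5 189.8]
403 3 z med/min/max 129.1 124.0 131.0 y [193.0, 194.0]
409 22 z med/min/max 119.0 114.8 189.8 y [180.0, 183.0, 194.0, 195.0, 196.0, 197.0, 198.0, 200.0, 201.0, 202.0, 204.0, 205.0]
415 47 z med/min/max 117.8 114.7 120.9 y [186.0, 187.0, 189.0, 190.0, 191.0, 193.0, 194.0, 195.0, 196.0, 197.0, 198.0, 199.0, 200.0, 201.0, 202.0, 203.0, 204.0, 205.0, 206.0, 207.0, 208.0, 209.0, 210.0, 212.0, 213.0, 214.0]
421 27 z med/min/max 117.7 115.2 121.3 y [183.0, 185.0, 186.0, 187.0, 188.0, 189.0, 191.0, 192.0, 194.0, 208.0, 210.0, 211.0, 212.0, 214.0, 215.0, 216.0, 217.0]
427 24 z med/min/max 118.4 114.3 121.9 y [181.0, 182.0, 183.0, 184.0, 185.0, 187.0, 188.0, 189.0, 211.0, 212.0, 214.0, 215.0, 216.0, 217.0]
433 29 z med/min/max 117.9 113.6 120.2 y [183.0, 184.0, 185.0, 186.0, 187.0, 188.0, 189.0, 211.0, 212.0, 213.0, 214.0, 215.0, 216.0, 217.0, 218.0]
439 32 z med/min/max 117.8 114.7 121.1 y [183.0, 184.0, 185.0, 186.0, 187.0, 188.0, 189.0, 190.0, 191.0, 192.0, 210.0, 212.0, 213.0, 214.0, 215.0, 216.0, 217.0, 218.0, 220.0]
445 26 z med/min
[... 1586 characters left out ...]
 219.0, 220.0, 221.0]
439 39 z med/min/max 117.5 114.4 119.2 y [188.0, 190.0, 191.0, 192.0, 193.0, 194.0, 195.0, 214.0, 215.0, 217.0, 218.0, 219.0, 220.0, 221.0, 222.0, 223.0]
445 36 z med/min/max 117.7 114.4 119.1 y [183.0, 185.0, 187.0, 188.0, 189.0, 190.0, 191.0, 192.0, 219.0, 220.0, 221.0, 222.0, 223.0, 224.0, 226.0, 227.0, 228.0]
451 34 z med/min/max 117.3 113.7 120.0 y [180.0, 182.0, 183.0, 184.0, 185.0, 187.0, 188.0, 225.0, 226.0, 227.0, 228.0, 229.0, 230.0, 231.0, 232.0]
457 5 z med/min/max 117.8 116.4 119.0 y [181.0, 182.0, 230.0]
spindle 253 [498.1 207.2  93. ] [485.1 187.5  86.2] [514.  219.4  96.6]
washer z 738 [493.3 211.4  59.8] [467.3 169.6  56. ] [535.1 236.7  63.9]
[233 267]
```

View pics/c2.png

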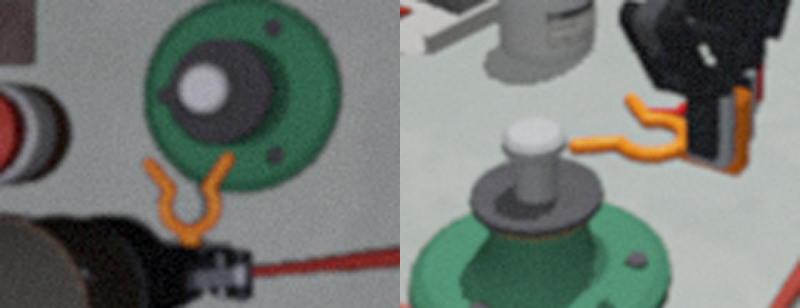

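The clip is level: its top is about 117.6 along its length, with the underside about 9 mm below the TCP reading. Its yaw is about 0.065. Its axis line would pass about 4 mm to the left of the spindle, so I'll shift right, descend to just above washer level, and check again.

Call:
play_rows(travel=[[0, -0.0038, 0.01], [0, 0, 0.02], [0, 0, 0.0165], [-0.01, 0, 0], [-0.013, 0, 0], [0, 0, 0], [0, 0, 0], [0, 0, 0]], rotation=[[0, 0, 0], [0, 0, 0], [0, 0, 0], [0, 0, 0], [0, 0, 0], [0, 0, 0], [0, 0, 0], [0, 0, 0]], grip=[0, 0, 0, 0, 0, 0, 0, 0])

```text
clock: 5.7
position: [418.0, 198.4, 72.9]
ee_rot: [-0.03, 1.0, 0.0, 0.0]
contact_force: [-0.9, -1.3, -0.3]
gripper_width: 13.2
```

```bash
python3 - <<'E'
from h import *
s=arm.read_state();print(s['position'].round(1),s['contact_force'].round(1))
for n in('top','scene'):
    d=shot(n);hsv=cv2.cvtColor(d['image'],cv2.COLOR_BGR2HSV);P=cloud(d)
    m=(cv2.inRange(hsv,(6,120,70),(24,255,255))>0)&(abs(P[...,0]-455)<60)&(abs(P[...,1]-201)<50)&(P[...,2]>55)&(P[...,2]<85);p=P[m]
    v,u=np.nonzero(m);q=onz(d,np.c_[u,v],71.5)
    print(n,'z',np.median(p[:,2]).round(1),'xmax',q[:,0].max().round(1))
    for lo in range(435,490,6):
        k=(q[:,0]>=lo)&(q[:,0]<lo+6)
        if k.any(): print(lo,k.sum(),q[k,1].min().round(1),q[k,1].max().round(1),'mid',(q[k,1].min()/2+q[k,1].max()/2).round(1),'z',np.median(p[k,2]).round(1))
    a=pix(d,[[480,201,80]])[0].astype(int);c=d['image'][a[1]-50:a[1]+50,a[0]-65:a[0]+65];cv2.imwrite(f'pics/c_{n}.png',cv2.resize(c,(400,308),interpolation=cv2.INTER_CUBIC))
    # spindle top disc
    g=(hsv[...,1]<60)&(hsv[...,2]>110)&(np.hypot(P[...,0]-501,P[...,1]-201)<26)&(P[...,2]>88);v,u=np.nonzero(g);q=onz(d,np.c_[u,v],95);print('disc',len(u),q.mean(0).round(1),q.min(0).round(1),q.max(0).round(1))
cv2.imwrite('pics/c3.png',np.hstack([cv2.imread('pics/c_top.png'),cv2.imread('pics/c_scene.png')]))
E
```

```text
[418.  198.4  72.9] [-0.9 -1.3 -0.3]
top z 71.3 xmax 485.6
435 22 188.6 206.3 mid 197.5 z 72.2
441 44 182.8 212.4 mid 197.6 z 72.2
447 29 180.9 216.5 mid 198.7 z 71.2
453 25 181.0 216.6 mid 198.8 z 71.9
459 26 183.0 216.7 mid 199.9 z 71.8
465 30 181.2 220.8 mid 201.0 z 70.7
471 34 177.4 224.9 mid 201.1 z 70.8
477 29 171.6 226.9 mid 199.2 z 70.7
483 8 173.6 179.5 mid 176.5 z 60.8
disc 182 [502.1 200.5  95. ] [489.1 186.4  95. ] [515.9 215.4  95. ]
scene z 71.5 xmax 483.0
435 30 196.2 217.1 mid 206.6 z 71.2
441 35 187.6 221.0 mid 204.3 z 71.9
447 36 183.2 222.6 mid 202.9 z 71.5
453 34 183.5 223.8 mid 203.6 z 71.3
459 41 183.8 223.8 mid 203.8 z 71.1
465 44 183.5 227.8 mid 205.6 z 71.1
471 42 180.6 233.0 mid 206.8 z 71.4
477 32 176.9 232.6 mid 204.8 z 70.5
483 1 178.6 178.6 mid 178.6 z 73.2
disc 211 [497.9 207.4  95. ] [479.1 190.6  95. ] [514.1 224.5  95. ]
```

View pics/c3.png

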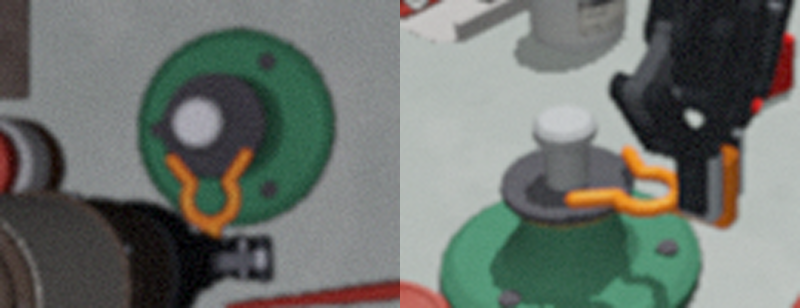

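The lips are now over the washer with the spindle between them. The clip top reads 71.3, and the axis passes within about 1 mm of the spindle in both views. I'm pushing in.

Call:
play_rows(travel=[[-0.012, 0, 0], [-0.012, 0, 0], [-0.004, 0, 0], [-0.004, 0, 0], [-0.004, 0, 0], [-0.003, 0, 0], [0, 0, 0]], rotation=[[0, 0, 0], [0, 0, 0], [0, 0, 0], [0, 0, 0], [0, 0, 0], [0, 0, 0], [0, 0, 0]], grip=[0, 0, 0, 0, 0, 0, 0])

```text
clock: 6.38
position: [457.7, 201.2, 72.7]
ee_rot: [-0.03, 1.0, 0.0, 0.001]
contact_force: [1.5, -0.9, -1.0]
gripper_width: 13.0
```

Call:
play_rows(travel=[[-0.003, 0, 0], [-0.003, 0, 0], [-0.002, 0, 0], [0, 0, 0], [0, 0, 0]], rotation=[[0, 0, 0], [0, 0, 0], [0, 0, 0], [0, 0, 0], [0, 0, 0]], grip=[0, 0, 0, 0, 0])

```text
clock: 6.8
position: [465.2, 201.4, 72.6]
ee_rot: [-0.03, 1.0, 0.0, 0.0]
contact_force: [2.4, -2.4, -1.4]
gripper_width: 13.1
```

```bash
cat > look.py <<'E'
from h import *
import sys
s=arm.read_state();print(s['position'].round(1),s['contact_force'].round(1))
for n in('top','scene'):
    d=shot(n);hsv=cv2.cvtColor(d['image'],cv2.COLOR_BGR2HSV);P=cloud(d)
    m=(cv2.inRange(hsv,(6,120,70),(24,255,255))>0)&(abs(P[...,0]-490)<70)&(abs(P[...,1]-201)<45)&(P[...,2]>52)&(P[...,2]<108);p=P[m]
    v,u=np.nonzero(m);q=onz(d,np.c_[u,v],71.5)
    f=p[:,2]<80
    print(n,'z',np.percentile(p[f,2],[10,50,90]).round(1),'xmax',p[f,0].max().round(1))
    for lo in range(450,535,7):
        k=(p[:,0]>=lo)&(p[:,0]<lo+7)&f
        if k.any(): print(lo,k.sum(),p[k,1].min().round(1),p[k,1].max().round(1),'z',np.median(p[k,2]).round(1))
    a=pix(d,[[495,201,75]])[0].astype(int);c=d['image'][a[1]-45:a[1]+45,a[0]-58:a[0]+58];cv2.imwrite(f'pics/c_{n}.png',cv2.resize(c,(400,310),interpolation=cv2.INTER_CUBIC))
cv2.imwrite(sys.argv[1],np.hstack([cv2.imread('pics/c_top.png'),cv2.imread('pics/c_scene.png')]))
E
python3 look.py pics/c4.png
```

```text
[465.2 201.4  72.6] [ 2.4 -2.4 -1.4]
top z [60.7 70.6 73.3] xmax 530.9
478 12 195.7 201.6 z 70.3
485 25 186.8 202.9 z 71.5
492 17 184.4 194.3 z 70.7
499 20 184.2 190.0 z 70.4
506 16 184.3 193.2 z 69.7
513 37 181.7 229.2 z 70.9
520 39 177.0 230.7 z 70.2
527 10 176.7 228.2 z 71.0
scene z [67.9 70.8 73.3] xmax 533.3
450 34 198.0 210.7 z 74.0
457 4 206.6 208.3 z 68.3
478 14 207.4 211.7 z 69.1
485 43 200.8 221.1 z 70.8
492 30 196.6 223.2 z 70.6
499 21 212.8 223.2 z 71.0
506 24 213.0 223.1 z 71.3
513 24 216.8 227.6 z 71.1
520 23 223.3 232.5 z 70.8
527 5 204.8 230.2 z 60.1
```

View pics/c4.png

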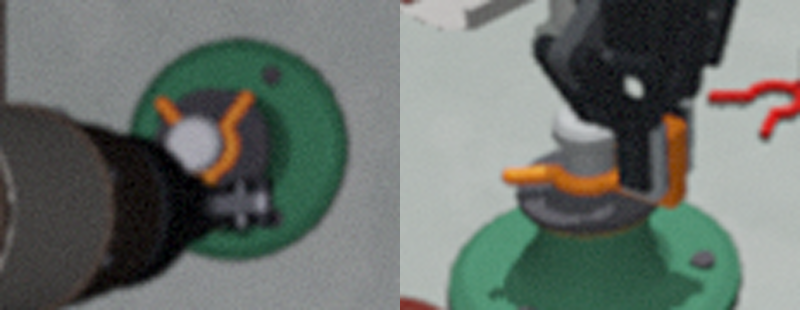

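The jaws now reach past the spindle: lip ends at x≈530, widest at about 500, top level at about 70.8. It looks snapped on. I'll push a little more to confirm by force.

Call:
play_rows(travel=[[-0.0015, 0, 0], [-0.0015, 0, 0], [0, 0, 0]], rotation=[[0, 0, 0], [0, 0, 0], [0, 0, 0]], grip=[0, 0, 0])

```text
clock: 7.15
position: [465.8, 200.9, 71.9]
ee_rot: [-0.03, 1.0, -0.001, -0.002]
contact_force: [-5.0, -0.2, 0.9]
gripper_width: 13.0
```

The arm is stopped after 0.6 mm of the 3 mm commanded, with the bore at the spindle axis, so the clip is home. I'll relax the push and lower onto the washer.

Call:
play_rows(travel=[[0.0024, 0, 0], [0, 0, 0.0015], [0, 0, 0.001], [0, 0, 0.001], [0, 0, 0]], rotation=[[0, 0, 0], [0, 0, 0], [0, 0, 0], [0, 0, 0], [0, 0, 0]], grip=[0, 0, 0, 0, 0])

```text
clock: 7.57
position: [465.3, 201.4, 68.8]
ee_rot: [-0.03, 1.0, -0.0, -0.0]
contact_force: [-0.6, -0.9, -0.2]
gripper_width: 13.3
```

Call:
play_rows(travel=[[0, 0, 0.001], [0, 0, 0.001], [0, 0, 0]], rotation=[[0, 0, 0], [0, 0, 0], [0, 0, 0]], grip=[0, 0, 0])

```text
clock: 7.82
position: [465.3, 201.4, 68.0]
ee_rot: [-0.03, 1.0, -0.0, 0.0]
contact_force: [-2.7, -3.9, 7.6]
gripper_width: 13.2
```

The clip touches the washer (7.6 N). I'll ease off, release and lift clear.

Call:
play_rows(travel=[[0, 0, -0.001], [0, 0, 0], [0, 0, 0], [0, 0, 0], [0, 0, 0], [0, 0, 0], [0, 0, 0], [0, 0, -0.01], [0, 0, -0.025], [0, 0, -0.035], [0, 0, -0.035], [0, 0, 0]], rotation=[[0, 0, 0], [0, 0, 0], [0, 0, 0], [0, 0, 0], [0, 0, 0], [0, 0, 0], [0, 0, 0], [0, 0, 0], [0, 0, 0], [0, 0, 0], [0, 0, 0], [0, 0, 0]], grip=[0, 0.6, 0.6, 0.6, 0.6, 0.6, 0.6, 0.6, 0.6, 0.6, 0.6, 0.6])

```text
clock: 8.82
position: [469.3, 203.9, 181.1]
ee_rot: [-0.031, 0.999, 0.004, 0.007]
contact_force: [0.3, 0.9, 0.2]
gripper_width: 50.8
```

Call:
play_rows(travel=[[0, -0.03, -0.01], [0, -0.03, -0.01], [0, -0.03, -0.01], [0, -0.03, 0], [0, -0.03, 0], [0, -0.03, 0], [0, 0, 0]], rotation=[[0, 0, 0], [0, 0, 0], [0, 0, 0], [0, 0, 0], [0, 0, 0], [0, 0, 0], [0, 0, 0]], grip=[0.6, 0.6, 0.6, 0.6, 0.6, 0.6, 0.6])

```text
clock: 9.4
position: [475.6, 18.3, 203.7]
ee_rot: [-0.028, 1.0, -0.0, 0.0]
contact_force: [0.7, 0.0, 0.1]
gripper_width: 51.0
```

```bash
python3 look.py pics/c5.png
```

```text
[475.6  18.3 203.7] [0.7 0.  0.1]
top z [64.8 66.8 67.9] xmax 529.6
520 8 221.6 228.9 z 66.8
527 6 222.4 228.1 z 66.1
scene z [62.8 67.2 76. ] xmax 533.4
450 56 198.2 209.7 z 70.8
457 42 205.7 209.5 z 71.2
464 42 205.6 210.4 z 70.6
471 32 206.9 210.3 z 70.5
478 29 199.3 212.4 z 66.3
485 52 191.2 218.3 z 67.1
492 38 186.0 221.6 z 66.9
499 27 176.0 222.5 z 66.0
506 20 175.8 222.1 z 66.5
513 32 215.4 226.4 z 66.0
520 27 207.3 231.8 z 66.1
527 7 209.2 231.0 z 59.8
```

View pics/c5.png

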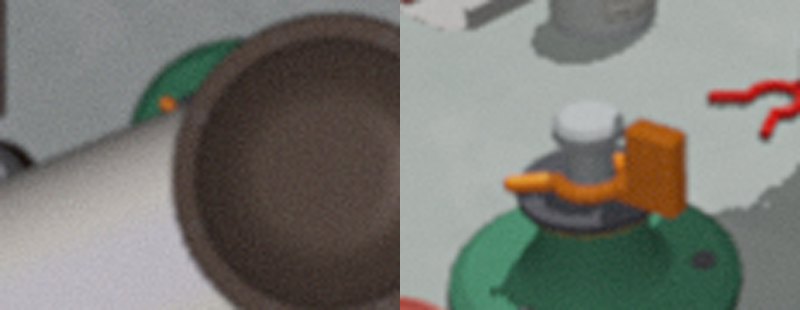

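The scene view shows the clip lying level on the washer and free of the gripper. Its top is at about 67 along its length, and the jaws reach past the spindle to x≈530. The arm blocks the top view. I'm handing in.

```bash
python3 -c "
from bench import workorder
print(workorder.job_done())"
```

```text
the job is handed in; nothing more can be done
None
```

I gripped the big orange clip by its lug and pushed it along its mouth direction into the spindle groove until it snapped on. I then lowered it onto the washer, let go, moved the arm clear and handed the job in at about 9.5 s on the robot's clock. I didn't touch the blue clip or the red look-alike.

**Home:** An extra 3 mm push moved the clip only 0.6 mm. Its jaw tips are about 29 mm past the spindle axis, as they should be when it is fully on.

**Level:** After release, the clip's top reads about 66–67 mm all along. That is 1–2 mm below the nominal 68 mm, which matches the depth error I saw elsewhere.

**Not fully checked:** The arm blocked the top camera in the final view, so the last check rests mainly on the scene camera. I also never saw a clear snap in the force readings, since they only come at the end of each move call. The highest I read during the push was about 5 N.

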